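# Make up the seed-collecting kit

## Robot

A 6-joint arm with a two-finger parallel gripper is mounted at the origin on a cart in front of the work surface, level with it; the furniture and walls round the work are solid. World frame = base frame: x ahead of the robot, y to its left, z up, the work surface at z = 0. Lengths are in m, angles in degrees, forces in N, time in s.
With the tool pointing down it reaches from about 0.4 to 0.825 m from the base axis. Payload 7 kg.
Tool frame: the origin (TCP) lies midway between the tips of the shut fingers; the grasp point (between the pads) lies 19 mm behind it; z points along the fingers, y is the line along which they close (so a half turn about z gives the same grasp; the last joint's range is limited). The gripper opens to 88 mm and grips with 3 to 60 N. Pads are 19 mm wide; open, the fingers measure 130 mm over their backs; the gripper's body (78 mm by 193 mm) begins 47 mm behind the grasp point.
Start: joints at [83.027, 20.546, 0.682, 0, -70.136, -16.507], TCP at [0.269, 0.619, 0.2] pointing down, gripper open.
Joint ranges: [-176.03, 176.03], [-82.01, 121.73], [-58.28, 71.71], [-173.87, 95.51], [-174.79, -0.11], [-173.66, 173.66]. Speed limits (degrees/s): [136.94, 136.94, 172.46, 180, 180, 180].

## Interface

Orientations are given as [roll, pitch, yaw] about the fixed x, y, z axes, in that order (R = Rz(yaw) Ry(pitch) Rx(roll)).
In Python, from plant import r gives the robot as it stands.
- The arm moves only by the tool carry_out, never from a script. Its argument "deltas" is a list of rows, each a list of 3 entries, a list of its own where there are three numbers: the opening, from 0 (shut) to 1 (fully open), then the shift along the tool's x, y, z in mm, then the turn, a rotation vector about the tool's x, y, z in rad. In form: [[gripper, [tx, ty, tz], [rx, ry, rz]], ...]. A call has 1 to 12 rows; each row is the pose to reach, as a shift and turn from the pose commanded when the call began, along the tool's axes at that moment; what a row does not reach only later rows make up. A row lasts 1/10 s, in which the tool goes at most 50 mm and 8.59 degrees, less where a joint would pass 70% of its speed; a pose out of reach is approached as far as the arm can. A call with a gripper value outside its range is refused whole. The fingers move at their own pace and stop on an object; "squeeze" is the grip in N (left out, the last holds). Time passes only in rows, so rows that repeat a pose let the fingers close. It gives the time, the measured TCP pose, the force, the opening and the grip force at its end, in the units of the state.
- r.get_state(): the state, without advancing time (a new reading comes with each control period).
- r.capture(name): name is "scene" or "top" or "wrist"; returns (picture, depth): 480x640x3 uint8, red, green, blue; 480x640 float32, m along the optical axis (not along the pixel's ray), 0 where there is no reading.
- r.get_calibration(name): a dict with "fov_y" (degrees; the focal length in pixels is half the picture's height over the tangent of half this angle, whatever the lens; pixels are square), "cx", "cy" (the principal point, pixels), "distortion" ([k1, k2, p1, p2, k3] as OpenCV has them; the pictures are not rectified), "view" (4x4, takes a point from world to camera coordinates). Camera axes: x right, y down, z forward; pixel columns grow to the right and rows downward; lengths in m; the calibration is good to about 2 mm. A picture is of the moment at which its call begins: read the wrist's pose just before it. get_calibration takes no time and is no camera call; for the wrist camera it gives the pose at the moment of the call.
- r.close_job(): hands the job in; it is judged then, once.
The state is a dict: "time_s": time; "joints": joint angles; "qd": joint speeds; "joint_torque": joint torques, N m; "tcp_pos": TCP position; "eef_rot": TCP orientation; "contact_force": force on the tool from outside, world axes, zero at the start; "moment": the same for the moment, N m; "gripper_width": finger opening in m; "gripper_force": force on a finger pad.
Only numpy, scipy, OpenCV 4.12 (cv2) and the standard library are available. Lean on these libraries where they do the work, as an engineer would, in place of code of your own. Each camera call takes 0.05 s, during which the arm holds its last target. There are 200 camera calls.

## Task

Make up the seed-collecting kit in the open wooden case: stand the short vial upright in the small square cell and the film canister that stands near the case upright in the larger square cell, and lay the hand lens flat in the short shallow recess and the forceps flat in the long one, setting each down gently rather than dropping it. The tall vial, the wide tub, the matchbox and the scalpel among them do not belong in the kit: leave them where they are.

Things in the scene. Friction and masses are not known exactly. Their poses are not given: they have to be found in the camera images.
- vial: the short specimen vial: a clear glass vial with some pale contents and a white screw cap, 23 mm diameter (cap 20 mm), 62 mm tall, about 20 g, standing upright on the table. Origin: centre of the underside, z up. Belongs in the kit. Gripped 32 mm or more above its underside, the fingers stay above the case when it is set in its cell.
- canister: film canister: a black lidded plastic pot, 34 mm at its lid, body 32 mm, 50 mm tall, about 15 g, standing upright near the case (not one of the canisters back in the far left corner). Origin: centre of the underside, z up. Belongs in the kit. Gripped 30 mm or more above its underside, the fingers stay above the case.
- lens: folding pocket hand lens lying flat: a dark brown cover 28 mm wide with a round pale lens end of 31 mm diameter, 68 mm long along y, 16 mm high, about 40 g. Origin: centre of the underside, z up. The lens end is centred at y +18 mm, the cover runs from y -34 to +10 mm (grip across x at about y -8 mm). Belongs in the kit.
- forceps: stainless dissecting forceps lying flat, 161 mm long along its y axis, 17 mm wide along x at the middle, 9 mm high, about 25 g. Origin: centre of the underside, z up. Grip across x at the middle. Belongs in the kit.
- cell_insert: Light-wood insert, 71 x 198 x 30 mm, long along y, in the fixed open case (160 x 214 x 36 mm). Origin: centre of its underside, 6 mm above the table; top face level with the case rim. Grey-floored pockets on x = 0: vial cell at y +70.5 mm, 37 x 37 mm, floor at z 6 mm; canister cell at y +23, 48 x 48, floor at z 6; hand lens recess at y -49, 46 (x) x 86 (y), floor at z 24.
- forceps_insert: The case's other insert, same size and origin, axes parallel, 72 mm beside the first along x (either side); both fixed. One long recess for the forceps, 36 (x) x 182 mm (y), at x = y = 0, floor at z 24 mm, 6 mm deep: fingers closed across the forceps meet the top face (z 30) before the forceps reach the floor, so let go a few mm above it.
- tall_vial: look-alike, stays where it is: a clear capped vial like the other, 23 mm diameter but 96 mm tall, too tall for the case. Origin: centre of the underside, z up.
- wide_tub: look-alike, stays where it is: a squat lidded plastic tub, 66 mm diameter, 41 mm tall, too wide for the cells. Origin: centre of the underside, z up.
- matchbox: look-alike, stays where it is: a matchbox lying flat, 36 x 53 x 15 mm (long along y). Origin: centre of the underside, z up.
- scalpel: look-alike, stays where it is: a one-piece steel scalpel lying flat, 144 mm long along its y axis, 9 mm wide, 4 mm high. Origin: centre of the underside, z up.
Things that resemble listed ones, but are neither listed nor needed, are in the scene too. Several things have the shape of the vial; the one meant has the colours described above.

How it is judged (in metres and radians):
At the end, for the whole second after the job is handed in: Vial and canister upright (0.15 rad) in their cells, within 10 mm of centre per axis; lens and forceps flat in their recesses, within 12 mm (forceps 13 across, 14 along) and 0.35 rad; each within 4 mm of its floor, released, at rest; the four look-alikes within 30 mm of their starts (x of vial in the frame of cell_insert between -0.01 and 0.01 m and y of vial in the frame of cell_insert between 0.0605 and 0.0805 m and z of vial in the frame of cell_insert between 0.002 and 0.01 m and angle between each of vial, canister, lens, forceps's own z axis and vertical below 0.15 rad and linear speed of each of vial, canister, lens, forceps below 0.02 m/s and x of canister in the frame of cell_insert between -0.01 and 0.01 m and y of canister in the frame of cell_insert between 0.013 and 0.033 m and z of canister in the frame of cell_insert between 0.002 and 0.01 m and x of lens in the frame of cell_insert between -0.012 and 0.012 m and y of lens in the frame of cell_insert between -0.061 and -0.037 m and z of lens in the frame of cell_insert between 0.02 and 0.028 m and angle between the y axis of lens and the y axis of cell_insert, either way round below 0.35 rad and x of forceps in the frame of forceps_insert between -0.013 and 0.013 m and y of forceps in the frame of forceps_insert between -0.014 and 0.014 m and z of forceps in the frame of forceps_insert between 0.02 and 0.028 m and angle between the y axis of forceps and the y axis of forceps_insert, either way round below 0.35 rad and distance of each of tall_vial, wide_tub, matchbox, scalpel from where it was at the start of the episode below 0.03 m); the robot touches nothing.
It fails at once if a look-alike (tall vial, wide tub, matchbox or scalpel) is shifted by 30 mm or more (distance of any of tall_vial, wide_tub, matchbox, scalpel from where it was at the start of the episode above 0.03 m).
It fails at once if a thing of the kit is dropped: it falls freely at 0.8 m/s, a drop of about 35 mm ((linear speed of vial above 0.8 m/s and contact force between the fingers and vial below 0.05 N) or (linear speed of canister above 0.8 m/s and contact force between the fingers and canister below 0.05 N) or (linear speed of lens above 0.8 m/s and contact force between the fingers and lens below 0.05 N) or (linear speed of forceps above 0.8 m/s and contact force between the fingers and forceps below 0.05 N)).
It also fails if it takes over 106 s, if anything falls off the work surface, if the arm or the gripper's body presses on something with over 40 N, if the wrist force passes 120 N, or if a joint passes its speed limit or range.

## Working session

There is one attempt and no reset: what is moved stays moved. The work goes in short steps, Python scripts to look and compute and a tool call to move; the robot and the scene stay as the last step left them, time stands still between calls to the robot, and variables do not carry over. Pictures are saved under pics/ and viewed, at most 14 in all, crops included, and the job is handed in when it is done.

Besides the shell and the picture viewer there is one more tool, called by a JSON object that holds its "op" and its "data", one argument or row to a line. carry_out: Moves the arm, as the interface text tells. Its arguments: {"type":"object","properties":{"deltas":{"type":"array"},"squeeze":{"type":"number"}},"required":["deltas"]}

```bash
ls; mkdir -p pics; cat > h.py <<'E'
import numpy as np, cv2
from plant import r
def K(c):
    f=240/np.tan(np.radians(c["fov_y"])/2)
    return np.array([[f,0,c["cx"]],[0,f,c["cy"]],[0,0,1.]]),np.array(c["distortion"],float)
def grab(name):
    c=r.get_calibration(name); p,d=r.capture(name)
    np.savez(f"{name}.npz",p=p,d=d,view=np.array(c["view"]),K=K(c)[0],D=K(c)[1])
    return load(name)
def load(name): return dict(np.load(f"{name}.npz"))
def cloud(g):
    """world xyz for every pixel"""
    v,u=np.mgrid[0:480,0:640]
    n=cv2.undistortPoints(np.stack([u,v],-1).reshape(-1,1,2).astype(np.float64),g["K"],g["D"]).reshape(480,640,2)
    P=np.concatenate([n,np.ones((480,640,1))],-1)*g["d"][...,None]
    T=np.linalg.inv(g["view"])
    W=P@T[:3,:3].T+T[:3,3]; W[g["d"]<=0]=np.nan
    return W
def save(n,p): cv2.imwrite(f"pics/{n}.png",cv2.cvtColor(p,cv2.COLOR_RGB2BGR))
E
python3 - <<'E'
from h import *
for n in("top","scene"):
    g=grab(n); save(n+"0",g["p"]); T=np.linalg.inv(g["view"]); print(n,T[:3,3].round(3),T[:3,2].round(2))
s=r.get_state(); print(s)
E
```

```text
pics
top [4.060e-01 1.000e-03 1.489e+00] [ 0.07 -0.01 -1.  ]
scene [-0.257 -0.656  0.853] [ 0.59  0.5  -0.63]
{'time_s': 0.1, 'joints': array([ 8.30264347e+01,  2.05867565e+01,  6.39659098e-01, -1.66173678e-02,
       -7.01345638e+01, -1.65079225e+01]), 'qd': array([-0.09038731, -0.14479877,  0.10186692,  0.09026636, -0.0598344 ,
        0.09652428]), 'joint_torque': array([-1.66910104e-03, -5.84165990e+01,  2.93750006e+01,  7.01557517e+00,
        1.01267447e-02, -5.17120043e-05]), 'tcp_pos': array([0.26879205, 0.61867257, 0.19943123]), 'eef_rot': array([ 1.79917266e+02, -8.22748995e-03, -2.34871398e+01]), 'contact_force': array([-0.40277348,  0.07908123, -0.37772782]), 'moment': array([-0.00380148,  0.00519846,  0.00075154]), 'gripper_force': 0.0, 'gripper_width': 0.08788655101278088}
```

View pics/top0.png

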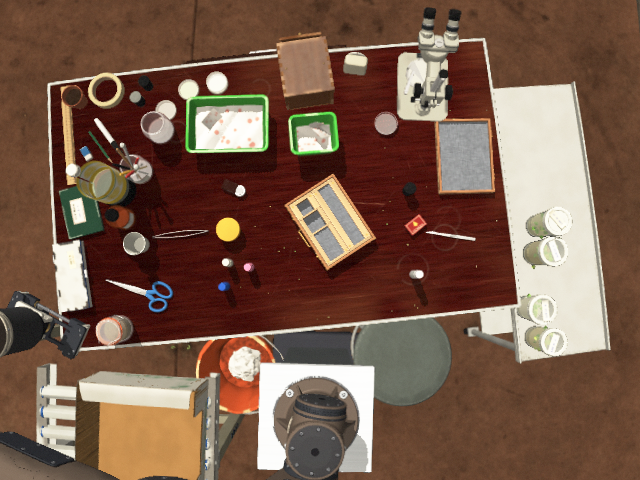

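View pics/scene0.png

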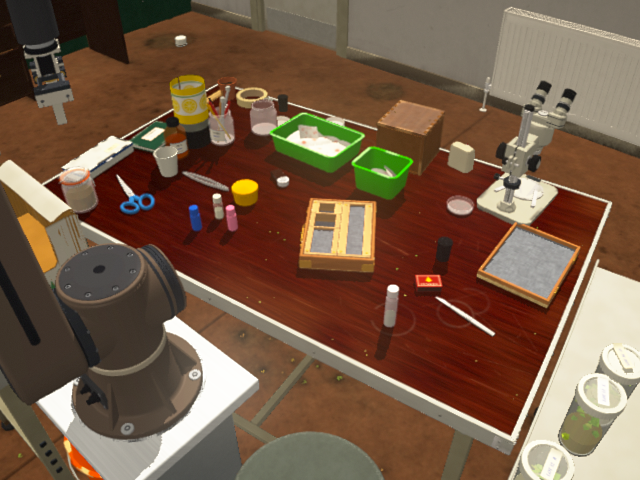

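```bash
python3 - <<'E'
from h import *
g=load("top"); W=cloud(g); print(g["K"][0,0],g["D"])
np.set_printoptions(suppress=True,precision=3)
boxes=dict(vial=(218,254,240,274),can=(400,178,420,202),lens=(218,178,250,202),forc=(148,224,214,244),pink=(240,258,258,276),blue=(214,278,234,296),tall=(404,264,428,286),match=(402,212,430,238),scal=(424,228,480,246),tub=(212,214,244,246),case=(280,170,380,275),flc1=(128,88,143,106),flc2=(138,74,153,92))
for n,(a,b,c,d) in boxes.items():
    w=W[b:d,a:c].reshape(-1,3); z=w[:,2]; hi=np.nanmax(z)
    m=z>(max(0.004,0.7*np.nanpercentile(z,99)))
    q=w[m]; 
    if len(q)<3: print(n,"few",hi); continue
    rect=cv2.minAreaRect((q[:,:2]*1000).astype(np.float32))
    print(n,"zmax %.3f"%hi,"med tbl %.3f"%np.nanpercentile(z,20),"n",m.sum(),"rect",np.round(rect[0],1),np.round(rect[1],1),round(rect[2],1),"mean",q.mean(0))
def crop(p,b,s=(390,290)): 
    a,t,c,d=b; return cv2.resize(p[t:d,a:c],s,interpolation=cv2.INTER_CUBIC)
p=g["p"]
s=load("scene")["p"]
im=np.vstack([np.hstack([crop(s,(180,165,260,235)),crop(s,(370,230,470,330))]),np.hstack([crop(p,(140,175,260,265)),crop(p,(275,165,385,275))])])
save("crop0",im)
E
```

```text
532.8315799764326 [-0.13749805  0.          0.          0.          0.        ]
vial zmax 0.071 med tbl -0.001 n 53 rect [426.3 254.5] [18.7 19.5] 1.9 mean [0.427 0.254 0.061]
can zmax 0.059 med tbl -0.001 n 120 rect [ 646.8 -238.2] [31.6 32. ] 6.0 mean [ 0.646 -0.238  0.05 ]
lens zmax 0.024 med tbl -0.000 n 144 rect [637.3 249.8] [66.  29.9] 68.3 mean [0.638 0.252 0.019]
forc zmax 0.020 med tbl -0.001 n 54 rect [495.4 401. ] [ 36.6 170.5] 2.1 mean [0.503 0.385 0.012]
pink zmax 0.071 med tbl -0.001 n 47 rect [416.  195.1] [16.1 17.9] 1.8 mean [0.416 0.195 0.062]
blue zmax 0.073 med tbl -0.001 n 56 rect [360.8 262.6] [20.  19.8] 27.7 mean [0.361 0.262 0.061]
tall zmax 0.103 med tbl -0.001 n 66 rect [ 409.1 -258.3] [18.6 20.5] 1.1 mean [ 0.41  -0.257  0.092]
match zmax 0.024 med tbl -0.001 n 152 rect [ 548.5 -261. ] [35.7 52.9] 40.1 mean [ 0.548 -0.261  0.018]
scal zmax 0.013 med tbl -0.002 n 70 rect [ 518.7 -367.4] [ 48.2 157.9] 1.7 mean [ 0.519 -0.364  0.008]
tub zmax 0.055 med tbl -0.000 n 456 rect [517.  256.6] [63.2 64.5] 2.1 mean [0.518 0.256 0.042]
case zmax 0.049 med tbl -0.000 n 3488 rect [548.8 -22.7] [214.8 162.8] 34.7 mean [ 0.548 -0.028  0.036]
flc1 zmax 0.056 med tbl 0.001 n 114 rect [885.6 537.2] [33.1 30.7] 23.2 mean [0.885 0.537 0.05 ]
flc2 zmax 0.057 med tbl 0.002 n 111 rect [932.1 518.7] [32.6 32.3] 46.6 mean [0.932 0.517 0.05 ]
```

View pics/crop0.png

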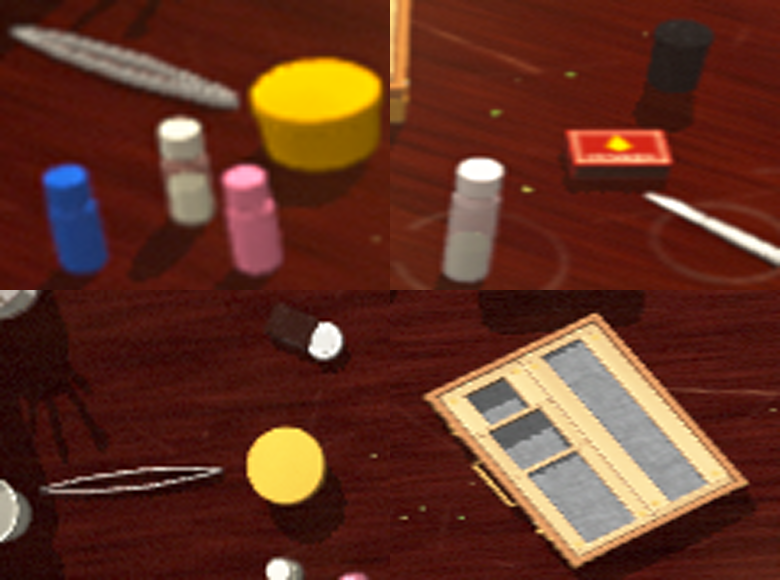

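```bash
python3 - <<'E'
from h import *
np.set_printoptions(suppress=True,precision=4)
g=load("top"); W=cloud(g); p=g["p"]; hsv=cv2.cvtColor(p,cv2.COLOR_RGB2HSV)
H,S,V=[hsv[...,i].astype(int) for i in range(3)]
def comps(mask,box,mn):
    a,b,c,d=box; m=np.zeros((480,640),np.uint8); m[b:d,a:c]=mask[b:d,a:c]
    n,l,st,_=cv2.connectedComponentsWithStats(m)
    for i in range(1,n):
        if st[i,4]>=mn:
            w=W[l==i]; w=w[~np.isnan(w).any(1)]
            rc=cv2.minAreaRect((w[:,:2]*1000).astype(np.float32)); 
            C=np.cov(w[:,:2].T); e,v=np.linalg.eigh(C); ax=v[:,1]
            print("  n",st[i,4],"bb",st[i,:4],"rect",np.round(rc[0],1),np.round(rc[1],1),round(rc[2],1),"mean",w.mean(0),"z %.3f"%np.median(w[:,2]),"ax %.1f"%np.degrees(np.arctan2(ax[1],ax[0])))
print("grey");comps((S<50)&(V>40)&(V<225),(280,170,380,275),30)
print("forceps");comps((S<70)&(V>85),(145,222,216,246),10)
print("lens pale");comps((S<70)&(V>120),(215,175,255,205),10)
print("lens all h");comps((W[...,2]>0.008),(215,175,255,205),10)
print("scalpel");comps((S<70)&(V>120),(424,226,482,248),10)
print("wood/case top");comps((W[...,2]>0.031),(280,165,385,278),100)
E
```

```text
grey
  n 819 bb [318 184  46  61] rect [570.2 -52.5] [181.7  35.4] 35.2 mean [ 0.57   -0.0525  0.0311] z 0.031 ax -145.2
  n 151 bb [297 200  16  16] rect [588.   47.7] [33.7 34.3] 35.5 mean [0.5876 0.0476 0.0134] z 0.013 ax -171.4
  n 271 bb [304 211  22  22] rect [548.5  20.2] [46.  45.9] 34.5 mean [0.5485 0.0202 0.013 ] z 0.013 ax 168.4
  n 504 bb [314 227  30  34] rect [488.4 -21.1] [84.9 44.5] 34.8 mean [ 0.4884 -0.0211  0.0312] z 0.031 ax -144.8
forceps
  n 110 bb [153 230  55   8] rect [504.9 396.3] [ 18.1 155.8] 6.2 mean [0.5048 0.395  0.0073] z 0.008 ax 97.9
  n 25 bb [145 238   4   8] rect [475.4 479.7] [18.6  9.9] 14.2 mean [0.4746 0.4807 0.0426] z 0.042 ax -166.5
lens pale
  n 91 bb [235 185  10  12] rect [630.1 230.5] [25.  30.8] 72.5 mean [0.6291 0.2314 0.0153] z 0.016 ax 161.9
lens all h
  n 241 bb [221 179  24  17] rect [636.9 251.3] [68.5 31.6] 68.3 mean [0.6374 0.2513 0.0165] z 0.016 ax 68.3
scalpel
  n 146 bb [426 231  50  10] rect [ 522.7 -366.4] [142.9   9.4] 83.3 mean [ 0.5219 -0.3703  0.0041] z 0.004 ax 82.9
wood/case top
  n 3234 bb [285 174  91  96] rect [548.6 -22.7] [214.4 163.1] 34.9 mean [ 0.5489 -0.0272  0.0364] z 0.036 ax -147.8
```

```bash
cat >> h.py <<'E'
def go(x,y,z,psi,start=None):
    """tool-frame shift (mm) and turn (rad) from current (or given x,y,z,psi) pose to target, tool down"""
    if start is None:
        s=r.get_state(); start=[*s["tcp_pos"],s["eef_rot"][2]]
    d=(np.array([x,y,z])-start[:3])*1000; a=np.radians(start[3]); c,n=np.cos(a),np.sin(a)
    dp=(psi-start[3]+180)%360-180
    print("shift",np.round([d[0]*c+d[1]*n,d[0]*n-d[1]*c,-d[2]],1),"rz",round(-np.radians(dp),4),"rows",np.ceil(max(np.linalg.norm(d)/50,abs(dp)/8.59)))
E
python3 -c "
from h import *
go(.505,.396,.12,-83.5)"
```

```text
shift [305.4 110.1  79.4] rz 1.0474 rows 7.0
```

{"op": "carry_out", "data": {
  "deltas": [
    [0.6,[305.4,110.1,79],[0,0,1.047]],
    [0.6,[305.4,110.1,79],[0,0,1.047]],
    [0.6,[305.4,110.1,79],[0,0,1.047]],
    [0.6,[305.4,110.1,79],[0,0,1.047]],
    [0.6,[305.4,110.1,79],[0,0,1.047]],
    [0.6,[305.4,110.1,79],[0,0,1.047]],
    [0.6,[305.4,110.1,79],[0,0,1.047]],
    [0.6,[305.4,110.1,79],[0,0,1.047]],
    [0.6,[305.4,110.1,79],[0,0,1.047]],
    [0.6,[305.4,110.1,79],[0,0,1.047]],
    [0.6,[305.4,110.1,79],[0,0,1.047]],
    [0.6,[305.4,110.1,79],[0,0,1.047]]
  ],
  "squeeze": 12
}}

```text
time_s: 1.3
tcp_pos: [0.5046, 0.3974, 0.1216]
eef_rot: [-180.0, 0.0, -83.4]
contact_force: [-0.3, -0.2, 0.2]
gripper_width: 0.0527
gripper_force: 0.0
```

```bash
python3 - <<'E'
from h import *
np.set_printoptions(suppress=True,precision=4)
s=r.get_state(); print(s["tcp_pos"],s["eef_rot"],s["qd"].round(1),s["joints"].round(1))
g=grab("wrist"); save("w1",g["p"])
T=np.linalg.inv(g["view"]); print(T[:3,3],T[:3,2])
go(.505,.396,.004,-83.5)
E
```

```text
[0.5046 0.3974 0.1216] [-179.9812    0.0247  -83.3584] [-0.2  0.1 -0.   0.  -0.  -0. ] [ 55.6  20.8  -9.7  -0.  -59.5 -49. ]
[0.5114 0.3285 0.3061] [-0.0302  0.2584 -0.9656]
shift [  1.3  -0.2 117.6] rz 0.0023 rows 3.0
```

View pics/w1.png

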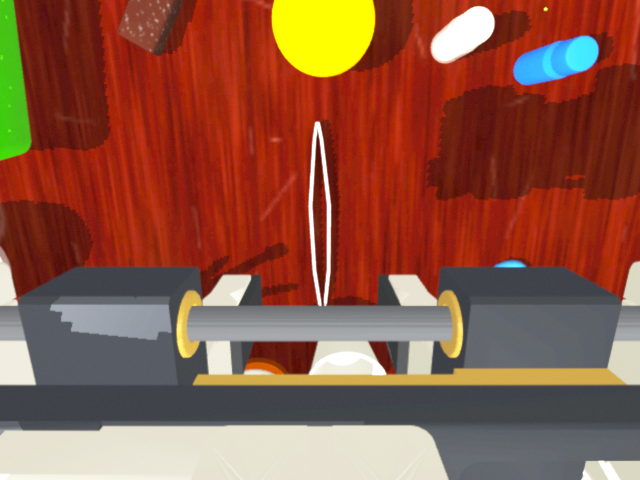

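```bash
python3 - <<'E'
from h import *
np.set_printoptions(suppress=True,precision=4)
g=load("wrist"); W=cloud(g); p=g["p"].astype(int); print(g["K"],g["D"])
for u,v in [(318,124),(311,205),(329,205),(322,302),(320,200),(345,365),(322,40)]: print(u,v,W[v,u])
m=np.zeros((480,640),bool); m[115:306,300:340]=(p.min(2)>150)[115:306,300:340]
w=W[m]; print(cv2.minAreaRect((w[:,:2]*1000).astype(np.float32)),np.median(w[:,2]))
s=load("top")["p"]
E
```

```text
[[375.3428   0.     319.2396]
 [  0.     375.3428 236.2347]
 [  0.       0.       1.    ]] [-0.0033  0.      0.      0.      0.    ]
318 124 [0.5133 0.3204 0.0081]
311 205 [0.5117 0.383  0.009 ]
329 205 [0.4973 0.3814 0.0086]
322 302 [ 0.4923  0.4706 -0.0012]
320 200 [ 0.5048  0.3796 -0.0002]
345 365 [0.4639 0.5297 0.0017]
322 40 [0.5165 0.2696 0.0409]
((503.6866149902344, 395.568359375), (18.23418426513672, 154.87246704101562), 7.148823261260986) nan
```

{"op": "carry_out", "data": {
  "deltas": [
    [0.6,[1.6,0.8,45],[0,0,0]],
    [0.6,[1.6,0.8,85],[0,0,0]],
    [0.6,[1.6,0.8,105],[0,0,0]],
    [0.6,[1.6,0.8,113],[0,0,0]],
    [0.6,[1.6,0.8,117.5],[0,0,0]],
    [0.6,[1.6,0.8,117.5],[0,0,0]],
    [0,[1.6,0.8,117.5],[0,0,0]],
    [0,[1.6,0.8,117.5],[0,0,0]],
    [0,[1.6,0.8,117.5],[0,0,0]],
    [0,[1.6,0.8,117.5],[0,0,0]],
    [0,[1.6,0.8,117.5],[0,0,0]],
    [0,[1.6,0.8,117.5],[0,0,0]]
  ]
}}

```text
time_s: 2.55
tcp_pos: [0.5046, 0.3947, 0.0039]
eef_rot: [-180.0, 0.0, -83.5]
contact_force: [0.4, 1.1, -0.1]
gripper_width: 0.0101
gripper_force: 0.0
```

{"op": "carry_out", "data": {
  "deltas": [
    [0,[0,0,0],[0,0,0]],
    [0,[0,0,0],[0,0,0]],
    [0,[0,0,0],[0,0,0]]
  ]
}}

```text
time_s: 2.85
tcp_pos: [0.5046, 0.3947, 0.0037]
eef_rot: [180.0, -0.0, -83.5]
contact_force: [0.6, -0.4, -0.8]
gripper_width: 0.0006
gripper_force: 0.0
```

```bash
python3 - <<'E'
from h import *
g=grab("wrist"); save("w2",g["p"])
E
```

```text
(no output)
```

View pics/w2.png

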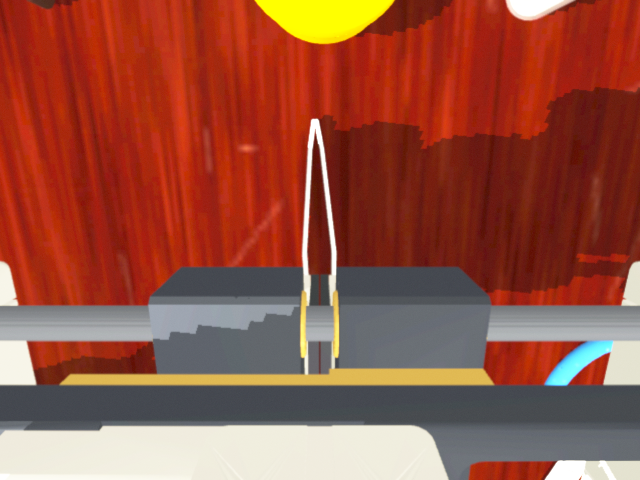

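```bash
python3 - <<'E'
from h import *
g=grab("scene"); save("s1",cv2.resize(g["p"][120:240,130:290],(800,600),interpolation=cv2.INTER_CUBIC))
E
```

```text
(no output)
```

View pics/s1.png

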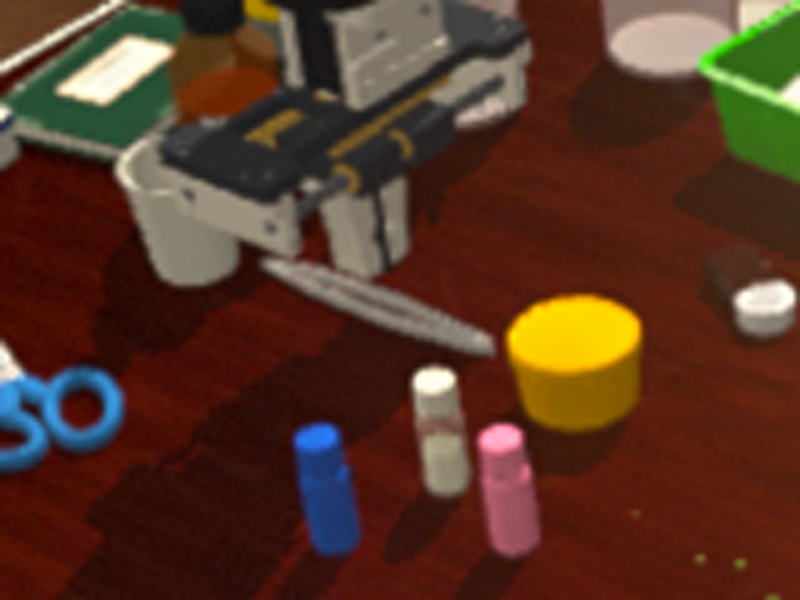

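```bash
python3 - <<'E'
from h import *
g=load("scene"); s=r.get_state(); print(s["tcp_pos"],s["eef_rot"],s["joints"])
def pr(P): return cv2.projectPoints(np.array([P],float),cv2.Rodrigues(g["view"][:3,:3])[0],g["view"][:3,3],g["K"],g["D"])[0].ravel()
for P in [(.5046,.3947,.0037),(.5046,.3947,.02),(.504,.396,.004)]: q=pr(P); print(P,q,(q-[130,120])*5)
W=cloud(g)
for cu,cv in [(345,265),(365,272),(390,262),(380,240),(350,240),(378,308),(360,300)]:
    print(cu,cv,W[120+cv//5,130+cu//5])
E
```

```text
[0.50457859 0.39473445 0.0037095 ] [ 1.79997277e+02 -2.62392001e-03 -8.34710168e+01] [ 5.54569990e+01  2.76616146e+01 -1.66043953e+01 -4.58809769e-04
 -4.57377570e+01 -4.89276957e+01]
(0.5046, 0.3947, 0.0037) [205.22889376 180.24335447] [376.14446881 301.21677233]
(0.5046, 0.3947, 0.02) [204.44818451 175.08799053] [372.24092253 275.43995265]
(0.504, 0.396, 0.004) [204.7206824  180.07111164] [373.60341198 300.3555582 ]
345 265 [0.48980045 0.39656195 0.0332726 ]
365 272 [0.49213046 0.38304363 0.03466618]
390 262 [0.50930998 0.38370496 0.03187216]
380 240 [0.50570658 0.38488654 0.04555109]
350 240 [0.48911833 0.38784032 0.05260584]
378 308 [ 0.50672126  0.39914962 -0.00174173]
360 300 [ 5.03458827e-01  4.07293738e-01 -3.56765691e-04]
```

```bash
python3 - <<'E'
from h import *
np.set_printoptions(suppress=True,precision=4)
W=cloud(load("scene"))
for u in range(194,214):
    col=W[165:186,u]; print(u,(col[:,2]*1000).round().astype(int))
E
```

```text
194 [                  -1                   -1                    0
                   -2                   -4                    0
                   -5                   -6                   -3
                    7                    9                   -1
                    3 -9223372036854775808                    0
                   -3                    2                    2
                   -5                    1                   -1]
195 [59 57 -5  0 -6  1 -2 -3 -2 -1  8  2  1  4  2  3 -2 -1 -6  0 -3]
196 [60 55 53 46 47 40 41  0 -3 -4  5  5  0  9  7  4 -2 -1 -3 -2  0]
197 [62 57 53 52 47 47 40 38 35 -2  5  5  0 -3  5  5 -3 -3 -4 -3  0]
198 [66 58 55 51 50 44 41 38 34 -1 -2  6  2 -1  5  3  0 -4 -3 -2 -2]
199 [66 64 56 55 48 45 40 36 33 33  0  8  4 -2 -1  2  2 -3 -2 -6 -4]
200 [67 62 60 53 52 47 44 44 35 31  0  5  3  3 -1 10  6 -2 -5 -1 -3]
201 [65 63 62 56 54 49 45 43 36 33 31 -2  2  6 -3  9  4 -3 -1 -6 -4]
202 [65 62 59 52 50 50 50 41 39 37 35 -1  5  2 -2  0  3 -1 -4 -2  0]
203 [62 56 55 51 53 48 45 45 39 35 33 -3  9  4  0  1 10  5  2 -4 -1]
204 [60 56 50 52 46 46 41 38 31 36 31 -3  0  7  3  1 -4  5  3 -3 -3]
205 [55 51 47 45 46 46 42 41 33 32 -3 -4 -2  9  6  1 -2  7  1  2  1]
206 [56 50 46 46 43 38 38 33 33 29 -2 -1 -2  4 -1  1 -1  8  6  1 -2]
207 [50 49 46 43 40 38 34 32 31 -2 -2 -3 -2 -2  5  4  1 -1  6  4  0]
208 [54 50 47 44 42 38 34 32 -4 -2 -6  0  4 -2  4  1 -1 -3  8  5  0]
209 [52 50 42 40 39 34 33 -4 -1  0 -6 -2 -1 -1  8  5  2 -1  7  5 -2]
210 [49 44 41 41 39 36 32 -2 -2 -2 -6  0 -3 -3 -2  7  2 -5 -3  7 -1]
211 [-4 -2 -1 -1 36 30 -4 -3  0  2 -2 -2 -3 -3 -8  4  2 -1 -4  2  0]
212 [-1 -1 -4 -2 -1 -1  0  0 -2 -1 -3 -2 -3 -3 -2 -1  7 -1 -2  6  0]
213 [-2 -3 -3 -4 -1 -1 -2 -2 -4 -3 -2  0 -2  0 -1 -3  7  1  0  9  6]<stdin>:5: RuntimeWarning: invalid value encountered in cast
```

```bash
python3 - <<'E'
from h import *
np.set_printoptions(suppress=True,precision=4)
g=grab("wrist");W=cloud(g); p=g["p"].astype(int)
print("table",np.nanmedian(W[60:110,440:560,2]),W[10,322],W[126,316], "floor patch",np.nanmedian(W[150:200,100:200,2]))
m=np.zeros((480,640),bool); m[115:270,290:350]=(p.min(2)>150)[115:270,290:350]; w=W[m]; print(np.nanmedian(w,0))
print("pads?",W[320,305],W[320,335],W[290,250],W[290,380],W[350,320])
T=np.linalg.inv(g["view"]); print(T[:3,3],T[:3,2])
W=cloud(load("top"));
t=grab("top"); W=cloud(t); s=r.get_state(); print(s["tcp_pos"],s["contact_force"])
E
```

```text
table 3.566159763462862e-05 [0.5151 0.2837 0.0412] [0.5132 0.3219 0.0088] floor patch -1.3786523601136413e-05
[0.5119 0.3539 0.0086]
pads? [0.51   0.3642 0.1152] [0.5036 0.3633 0.1156] [0.5221 0.3584 0.1158] [0.495  0.3556 0.1151] [ 0.4974  0.4425 -0.0003]
[0.5113 0.3259 0.1883] [-0.03    0.2579 -0.9657]
[0.5046 0.3947 0.0037] [-0.5115  0.0731 -0.0588]
```

{"op": "carry_out", "data": {
  "deltas": [
    [0.5,[0,0,0],[0,0,0]],
    [0.5,[0,0,0],[0,0,0]],
    [0.5,[0,0,0],[0,0,0]],
    [0.5,[0,0,0],[0,0,0]],
    [0.5,[0,0,1],[0,0,0]],
    [0.5,[0,0,2],[0,0,0]],
    [0.5,[0,0,3],[0,0,0]],
    [0.5,[0,0,3],[0,0,0]]
  ]
}}

```text
time_s: 3.85
tcp_pos: [0.5045, 0.3946, 0.0005]
eef_rot: [180.0, -0.0, -83.5]
contact_force: [-0.2, -0.8, 0.1]
gripper_width: 0.0435
gripper_force: 0.0
```

{"op": "carry_out", "data": {
  "deltas": [
    [0.5,[0,0,1],[0,0,0]],
    [0.5,[0,0,2],[0,0,0]],
    [0.5,[0,0,3],[0,0,0]],
    [0.5,[0,0,4],[0,0,0]],
    [0.5,[0,0,5],[0,0,0]],
    [0.5,[0,0,5],[0,0,0]]
  ]
}}

```text
time_s: 4.45
tcp_pos: [0.5045, 0.3947, -0.0044]
eef_rot: [180.0, -0.0, -83.5]
contact_force: [-0.5, 0.2, -0.4]
gripper_width: 0.0437
gripper_force: 0.0
```

{"op": "carry_out", "data": {
  "deltas": [
    [0.5,[0,0,1],[0,0,0]],
    [0.5,[0,0,2],[0,0,0]],
    [0.5,[0,0,3],[0,0,0]],
    [0.5,[0,0,4],[0,0,0]],
    [0.5,[0,0,5],[0,0,0]],
    [0.5,[0,0,6],[0,0,0]],
    [0.5,[0,0,7],[0,0,0]],
    [0.5,[0,0,8],[0,0,0]],
    [0.5,[0,0,8],[0,0,0]]
  ]
}}

```text
time_s: 5.35
tcp_pos: [0.5045, 0.3947, -0.0124]
eef_rot: [180.0, -0.0, -83.5]
contact_force: [-1.2, 0.9, 0.0]
gripper_width: 0.044
gripper_force: 0.0
```

```bash
python3 - <<'E'
from h import *
g=grab("scene"); W=cloud(g); save("s2",cv2.resize(g["p"][140:220,150:257],(800,600),interpolation=cv2.INTER_CUBIC))
E
```

```text
(no output)
```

View pics/s2.png

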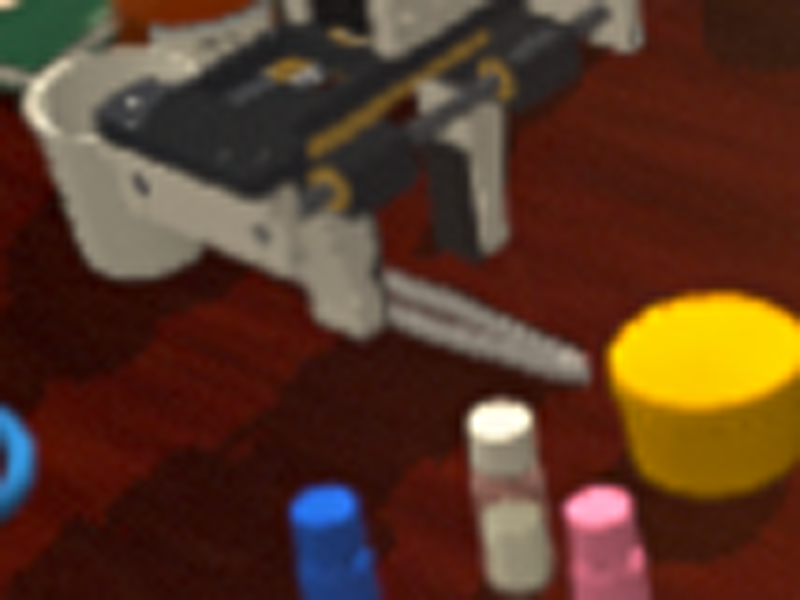

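```bash
python3 - <<'E'
from h import *
W=cloud(load("scene"))
for u in range(193,202,2):
    col=W[172:190,u]; print(u,(col[:,2]*1000).round(0), (col[10,:2]*1000).round(0))
for u in range(209,217,2):
    col=W[160:178,u]; print(u,(col[:,2]*1000).round(0), (col[8,:2]*1000).round(0))
E
```

```text
193 [59. 50. 48. 44. 38. 36. 31. 26. 25. 22. 18. 16. -2. -8. -7.  1. -1. -6.] [466. 395.]
195 [56. 55. 51. 48. 45. 38. 34. 32. 27. 23. 21. 17. -2. -0. -4. -2. -5.  0.] [467. 388.]
197 [52. 48. 47. 44. 43. 39. 36. 36. 28. 26. 24. 20. 17.  0. -2. -3. -2. -2.] [468. 380.]
199 [48. 47. 47. 41. 35. 34. 34. 28. 28. 26. 23. 16. 16. -2. -6. -0. -3. -4.] [471. 377.]
201 [-3. -2. -1.  1. -5.  8.  2. 24. 19. 20. 19. 12. -2.  0. -4. -0. -4. -3.] [478. 378.]
209 [57. 54. 49. 47. 41. 38. 39. 33. 31. 27. 24. 24. 16. 16.  3. -1. -3. -2.] [525. 398.]
211 [56. 52. 55. 47. 43. 41. 43. 40. 32. 30. 25. 23. 16. 19. 11. -1.  1.  1.] [527. 392.]
213 [53. 55. 51. 47. 46. 37. 36. 34. 32. 30. 25. 26. 22. 19. 16. 13.  1. -3.] [531. 389.]
215 [54. 50. 51. 41. 41. 41. 35. 31. 28. 29. 24. 20. 20. 15. -0. -1. -4. -1.] [537. 389.]
```

{"op": "carry_out", "data": {
  "deltas": [
    [0.5,[0,0,2],[0,0,0]],
    [0.5,[0,0,4],[0,0,0]],
    [0.5,[0,0,6],[0,0,0]],
    [0.5,[0,0,7],[0,0,0]],
    [0.5,[0,0,8],[0,0,0]],
    [0.5,[0,0,8],[0,0,0]]
  ]
}}

```text
time_s: 6.0
tcp_pos: [0.5045, 0.3947, -0.0204]
eef_rot: [180.0, -0.0, -83.5]
contact_force: [-0.0, 0.6, 0.4]
gripper_width: 0.0439
gripper_force: 0.0
```

{"op": "carry_out", "data": {
  "deltas": [
    [0.5,[0,0,1],[0,0,0]],
    [0.5,[0,0,2],[0,0,0]],
    [0.5,[0,0,2],[0,0,0]]
  ]
}}

```text
time_s: 6.3
tcp_pos: [0.5045, 0.3946, -0.0224]
eef_rot: [180.0, -0.0, -83.5]
contact_force: [-0.4, 0.0, -0.4]
gripper_width: 0.0439
gripper_force: 0.0
```

{"op": "carry_out", "data": {
  "deltas": [
    [0.5,[0,0,1],[0,0,0]],
    [0.5,[0,0,1],[0,0,0]],
    [0,[0,0,1],[0,0,0]],
    [0,[0,0,1],[0,0,0]],
    [0,[0,0,1],[0,0,0]],
    [0,[0,0,1],[0,0,0]],
    [0,[0,0,1],[0,0,0]],
    [0,[0,0,1],[0,0,0]]
  ]
}}

```text
time_s: 7.1
tcp_pos: [0.5046, 0.3948, -0.0232]
eef_rot: [-180.0, 0.0, -83.5]
contact_force: [-1.3, -0.1, 0.1]
gripper_width: 0.0163
gripper_force: 11.9
```

{"op": "carry_out", "data": {
  "deltas": [
    [0,[0,0,-15],[0,0,0]],
    [0,[0,0,-45],[0,0,0]],
    [0,[0,0,-90],[0,0,0]],
    [0,[0,0,-123],[0,0,0]],
    [0,[0,0,-123],[0,0,0]],
    [0,[0,0,-123],[0,0,0]]
  ]
}}

```text
time_s: 7.7
tcp_pos: [0.5049, 0.3953, 0.1019]
eef_rot: [-179.9, 0.1, -83.5]
contact_force: [-0.4, 0.1, -0.9]
gripper_width: 0.0164
gripper_force: 11.9
```

```bash
python3 - <<'E'
from h import *
go(.570,-.0525,.09,-145)
E
```

```text
shift [452.3 -13.7  11.9] rz 1.0739 rows 10.0
```

{"op": "carry_out", "data": {
  "deltas": [
    [0,[20,-1,0],[0,0,0.05]],
    [0,[60,-2,0],[0,0,0.15]],
    [0,[100,-3,2],[0,0,0.24]],
    [0,[140,-4,4],[0,0,0.34]],
    [0,[180,-5,6],[0,0,0.43]],
    [0,[220,-7,8],[0,0,0.53]],
    [0,[260,-8,10],[0,0,0.62]],
    [0,[300,-9,12],[0,0,0.72]],
    [0,[340,-10,12],[0,0,0.82]],
    [0,[380,-12,12],[0,0,0.92]],
    [0,[420,-13,12],[0,0,1.0]],
    [0,[452,-14,12],[0,0,1.074]]
  ]
}}

```text
time_s: 8.9
tcp_pos: [0.5685, -0.0555, 0.0867]
eef_rot: [179.9, -0.1, -145.3]
contact_force: [0.6, 1.1, -1.1]
gripper_width: 0.0164
gripper_force: 11.9
```

{"op": "carry_out", "data": {
  "deltas": [
    [0,[0,0,0],[0,0,0]],
    [0,[0,0,0],[0,0,0]]
  ]
}}

```text
time_s: 9.1
tcp_pos: [0.5687, -0.0542, 0.0868]
eef_rot: [179.9, -0.1, -145.2]
contact_force: [0.1, 0.6, -0.5]
gripper_width: 0.0161
gripper_force: 11.9
```

```bash
python3 - <<'E'
from h import *
g=grab("wrist"); save("w3",g["p"])
go(.570,-.0525,.013,-145); print(r.get_state()["tcp_pos"],r.get_state()["gripper_width"])
E
```

```text
shift [-1.3  0.1 73.9] rz -0.0012 rows 2.0
[ 0.56893333 -0.05332494  0.08694968] 0.016385345797819154
```

View pics/w3.png

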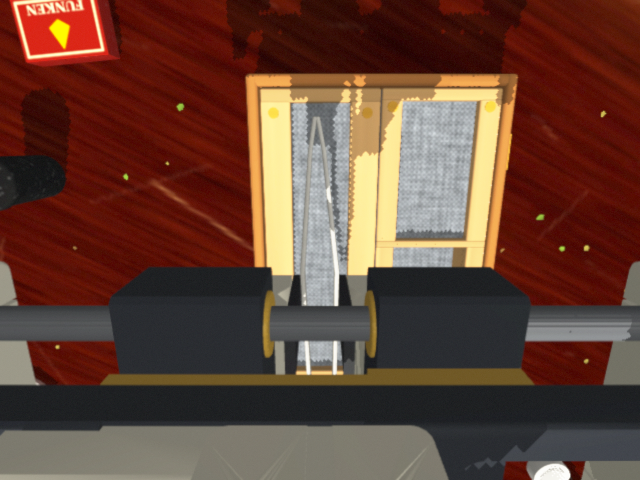

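{"op": "carry_out", "data": {
  "deltas": [
    [0,[-1,0,20],[0,0,0]],
    [0,[-1,0,40],[0,0,0]],
    [0,[-1,0,55],[0,0,0]],
    [0,[-1,0,64],[0,0,0]],
    [0,[-1,0,68],[0,0,0]],
    [0,[-1,0,71],[0,0,0]],
    [0,[-1,0,73],[0,0,0]],
    [0,[-1,0,74],[0,0,0]],
    [0,[-1,0,74],[0,0,0]]
  ]
}}

```text
time_s: 10.05
tcp_pos: [0.571, -0.0521, 0.0141]
eef_rot: [-180.0, 0.0, -145.0]
contact_force: [-0.1, 0.8, -0.6]
gripper_width: 0.0165
gripper_force: 11.9
```

{"op": "carry_out", "data": {
  "deltas": [
    [0,[0,0,1],[0,0,0]],
    [0,[0,0,2],[0,0,0]],
    [0,[0,0,2],[0,0,0]]
  ]
}}

```text
time_s: 10.35
tcp_pos: [0.5707, -0.0522, 0.0117]
eef_rot: [180.0, -0.0, -145.0]
contact_force: [-1.1, -0.7, 0.2]
gripper_width: 0.0162
gripper_force: 11.9
```

Open, let it settle, then rise.

{"op": "carry_out", "data": {
  "deltas": [
    [0.4,[0,0,0],[0,0,0]],
    [0.4,[0,0,0],[0,0,0]],
    [0.4,[0,0,0],[0,0,0]],
    [0.4,[0,0,0],[0,0,0]],
    [0.4,[0,0,0],[0,0,0]],
    [0.5,[0,0,-20],[0,0,0]],
    [0.6,[0,0,-50],[0,0,0]],
    [0.6,[0,0,-80],[0,0,0]],
    [0.6,[0,0,-80],[0,0,0]],
    [0.6,[0,0,-80],[0,0,0]]
  ]
}}

```text
time_s: 11.35
tcp_pos: [0.5711, -0.052, 0.0925]
eef_rot: [-180.0, 0.1, -145.0]
contact_force: [-1.0, -1.0, -0.6]
gripper_width: 0.0528
gripper_force: 0.0
```

```bash
python3 - <<'E'
from h import *
np.set_printoptions(suppress=True,precision=4)
s=r.get_state(); print(s["tcp_pos"],s["gripper_width"])
g=grab("wrist"); W=cloud(g); p=g["p"].astype(int)
m=np.zeros((480,640),bool); m[85:262,280:360]=True
w=W[m&(W[...,2]>.034)&(W[...,2]<.046)]
# forceps: points in forceps_insert frame
a=np.radians(35.); R=np.array([[np.cos(a),np.sin(a)],[-np.sin(a),np.cos(a)]])
q=(w[:,:2]-[.570,-.0525])@R.T*1000
q=np.c_[q,w[:,2]*1000]; k=np.abs(q[:,1])<15; q=q[k]
for lo in range(-95,0,10):
    b=q[(q[:,0]>=lo)&(q[:,0]<lo+10)]
    if len(b): print(lo,len(b),"x",b[:,1].min().round(1),b[:,1].max().round(1),"z",np.median(b[:,2]).round(1))
go(.640,.2587,.09,-111.7)
E
```

```text
[ 0.5711 -0.052   0.0925] 0.05277459448469812
-95 312 x -15.0 14.7 z 35.9
-85 15 x -2.3 0.7 z 38.4
-75 101 x -3.6 2.6 z 38.5
-65 97 x -4.3 3.8 z 38.7
-55 103 x -5.0 5.1 z 38.8
-45 95 x -5.7 6.5 z 38.7
-35 99 x -6.4 7.8 z 38.7
-25 99 x -6.4 9.2 z 38.6
-15 93 x -7.2 9.9 z 38.7
-5 92 x -6.6 9.4 z 38.5
shift [-235.2  214.7    1.6] rz -0.5815 rows 7.0
```

{"op": "carry_out", "data": {
  "deltas": [
    [0.6,[-235,215,2],[0,0,-0.582]],
    [0.6,[-235,215,2],[0,0,-0.582]],
    [0.6,[-235,215,2],[0,0,-0.582]],
    [0.6,[-235,215,2],[0,0,-0.582]],
    [0.6,[-235,215,2],[0,0,-0.582]],
    [0.6,[-235,215,2],[0,0,-0.582]],
    [0.6,[-235,215,2],[0,0,-0.582]],
    [0.6,[-235,215,2],[0,0,-0.582]],
    [0.6,[-235,215,2],[0,0,-0.582]],
    [0.6,[-235,215,2],[0,0,-0.582]],
    [0.6,[-235,215,2],[0,0,-0.582]]
  ]
}}

```text
time_s: 12.5
tcp_pos: [0.6398, 0.2574, 0.0897]
eef_rot: [180.0, -0.0, -111.7]
contact_force: [0.5, -0.3, 0.0]
gripper_width: 0.0527
gripper_force: 0.0
```

```bash
python3 - <<'E'
from h import *
g=grab("wrist"); W=cloud(g)
m=(W[...,2]>.008)&(W[...,2]<.022)&(np.hypot(W[...,0]-.637,W[...,1]-.251)<.05)
w=W[m]; print(len(w),cv2.minAreaRect((w[:,:2]*1000).astype(np.float32)))
print(r.get_state()["tcp_pos"],r.get_state()["eef_rot"]); go(.640,.2587,-.02,-111.7)
E
```

```text
3566 ((635.7765502929688, 250.35330200195312), (67.27686309814453, 30.221893310546875), 69.11430358886719)
[0.63990603 0.25748397 0.08992988] [ 1.79997566e+02  1.12209968e-04 -1.11735388e+02]
shift [ -1.2   0.4 109.9] rz -0.0006 rows 3.0
```

{"op": "carry_out", "data": {
  "deltas": [
    [0.6,[0,0,45],[0,0,0]],
    [0.6,[0,0,80],[0,0,0]],
    [0.6,[0,0,100],[0,0,0]],
    [0.6,[0,0,107],[0,0,0]],
    [0.6,[0,0,110],[0,0,0]],
    [0.6,[0,0,110],[0,0,0]],
    [0,[0,0,110],[0,0,0]],
    [0,[0,0,110],[0,0,0]],
    [0,[0,0,110],[0,0,0]],
    [0,[0,0,110],[0,0,0]],
    [0,[0,0,110],[0,0,0]],
    [0,[0,0,110],[0,0,0]]
  ],
  "squeeze": 15
}}

```text
time_s: 13.75
tcp_pos: [0.6402, 0.259, -0.0195]
eef_rot: [-180.0, 0.0, -111.6]
contact_force: [-1.7, 0.2, 6.6]
gripper_width: 0.0288
gripper_force: 15.0
```

{"op": "carry_out", "data": {
  "deltas": [
    [0,[0,0,-10],[0,0,0]],
    [0,[0,0,-40],[0,0,0]],
    [0,[0,0,-80],[0,0,0]],
    [0,[0,0,-115],[0,0,0]],
    [0,[0,0,-115],[0,0,0]],
    [0,[0,0,-115],[0,0,0]]
  ]
}}

```text
time_s: 14.35
tcp_pos: [0.6402, 0.2591, 0.0962]
eef_rot: [-179.9, 0.1, -111.7]
contact_force: [0.3, -0.4, 0.4]
gripper_width: 0.0289
gripper_force: 15.0
```

```bash
python3 - <<'E'
from h import *
g=grab("wrist"); W=cloud(g); s=r.get_state(); print(s["tcp_pos"],s["gripper_width"])
save("w4",g["p"])
go(.4952,-.0167,.085,-145)
E
```

```text
[0.63947435 0.25861114 0.09474395] 0.028635303364996385
shift [309.1  32.4   9.7] rz 0.5816 rows 7.0
```

View pics/w4.png

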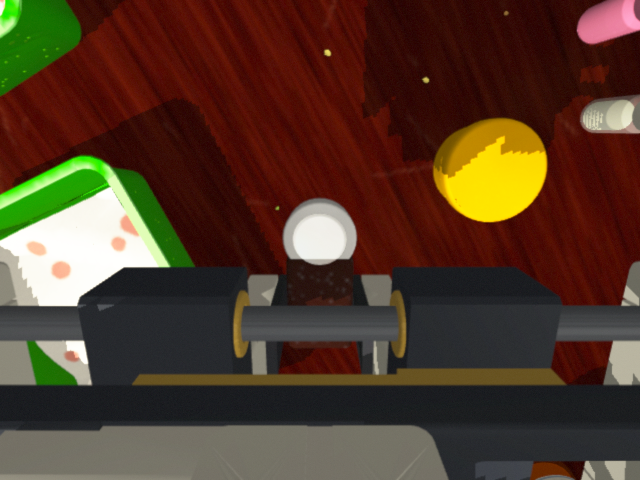

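The lens is held straight between the fingers, with its pale end at (320,232). Next I carry it to its recess.

{"op": "carry_out", "data": {
  "deltas": [
    [0,[20,2,0],[0,0,0.04]],
    [0,[55,6,0],[0,0,0.1]],
    [0,[95,10,3],[0,0,0.18]],
    [0,[135,14,6],[0,0,0.25]],
    [0,[175,18,9],[0,0,0.33]],
    [0,[215,22,9],[0,0,0.4]],
    [0,[255,27,9],[0,0,0.48]],
    [0,[285,30,9],[0,0,0.54]],
    [0,[302,32,9],[0,0,0.57]],
    [0,[309,32.5,9],[0,0,0.582]],
    [0,[309,32.5,9],[0,0,0.582]],
    [0,[309,32.5,9],[0,0,0.582]]
  ]
}}

```text
time_s: 15.6
tcp_pos: [0.4964, -0.0158, 0.0856]
eef_rot: [-180.0, 0.0, -144.9]
contact_force: [0.5, 0.7, -0.7]
gripper_width: 0.029
gripper_force: 15.0
```

```bash
python3 - <<'E'
from h import *
s=r.get_state(); print(s["tcp_pos"],s["eef_rot"],s["gripper_width"])
go(.4952,-.0167,.013,-145)
g=grab("wrist"); W=cloud(g)
a=np.radians(35.); R=np.array([[np.cos(a),np.sin(a)],[-np.sin(a),np.cos(a)]])
# held lens in cell_insert frame (origin .529,.0065)
m=(W[...,2]>.085)&(W[...,2]<.145)&(np.mgrid[0:480,0:640][0]<264); w=W[m]
m2=np.zeros((480,640),bool); m2[180:262,275:365]=True
w=W[m&m2]; q=(w[:,:2]-[.529,.0065])@R.T*1000
print(len(q),"along",q[:,0].min(),"perp",q[:,1].min(),q[:,1].max(),"z",np.nanmedian(w[:,2]))
E
```

```text
[ 0.49641515 -0.01582543  0.0856217 ] [-1.79992424e+02  4.03170819e-03 -1.44936231e+02] 0.02899103378270294
shift [ 1.5 -0.  72.6] rz 0.0011 rows 2.0
3901 along -83.80519843387458 perp -13.710874038323169 16.982740755584878 z 0.12038593570500478
```

{"op": "carry_out", "data": {
  "deltas": [
    [0,[-1,-1,25],[0,0,0]],
    [0,[-1,-1,45],[0,0,0]],
    [0,[-1,-1,58],[0,0,0]],
    [0,[-1,-1,65],[0,0,0]],
    [0,[-1,-1,69],[0,0,0]],
    [0,[-1,-1,71],[0,0,0]],
    [0,[-1,-1,73],[0,0,0]],
    [0,[-1,-1,73],[0,0,0]]
  ]
}}

```text
time_s: 16.45
tcp_pos: [0.4973, -0.0166, 0.013]
eef_rot: [-180.0, 0.0, -145.0]
contact_force: [-0.4, -0.3, 0.2]
gripper_width: 0.0289
gripper_force: 15.0
```

{"op": "carry_out", "data": {
  "deltas": [
    [0,[0,0,1],[0,0,0]],
    [0,[0,0,1],[0,0,0]],
    [0.5,[0,0,1],[0,0,0]],
    [0.5,[0,0,1],[0,0,0]],
    [0.5,[0,0,1],[0,0,0]],
    [0.5,[0,0,1],[0,0,0]],
    [0.5,[0,0,1],[0,0,0]],
    [0.5,[0,0,-20],[0,0,0]],
    [0.5,[0,0,-60],[0,0,0]],
    [0.5,[0,0,-90],[0,0,0]],
    [0.5,[0,0,-90],[0,0,0]]
  ]
}}

```text
time_s: 17.55
tcp_pos: [0.5, -0.0161, 0.107]
eef_rot: [-179.8, 0.4, -145.0]
contact_force: [0.1, -0.2, 0.6]
gripper_width: 0.0442
gripper_force: 0.0
```

```bash
python3 - <<'E'
from h import *
s=r.get_state(); print(s["tcp_pos"],s["eef_rot"],s["gripper_width"])
g=grab("wrist"); W=cloud(g)
a=np.radians(35.); R=np.array([[np.cos(a),np.sin(a)],[-np.sin(a),np.cos(a)]])
q=(W[...,:2]-[.529,.0065])@R.T*1000
m=(W[...,2]>.041)&(W[...,2]<.06)&(q[...,0]>-95)&(q[...,0]<0)&(abs(q[...,1])<24)
w=q[m]; print(len(w),w.min(0),w.max(0),"z",np.median(W[m][:,2]), cv2.minAreaRect(w.astype(np.float32)))
go(.427,.254,.10,-145)
E
```

```text
[ 0.49996175 -0.01606307  0.10698657] [-179.83424673    0.39715893 -144.9544282 ] 0.04418763565058673
3936 [-83.64273385 -14.45849661] [-16.91251093  15.61135292] z 0.045102337924542255 ((-50.339393615722656, 0.43228912353515625), (30.045082092285156, 66.59965515136719), 89.45845794677734)
shift [-96.4 262.4   4.8] rz 0.0001 rows 6.0
```

{"op": "carry_out", "data": {
  "deltas": [
    [0.45,[-96,262.5,5],[0,0,0]],
    [0.45,[-96,262.5,5],[0,0,0]],
    [0.45,[-96,262.5,5],[0,0,0]],
    [0.45,[-96,262.5,5],[0,0,0]],
    [0.45,[-96,262.5,5],[0,0,0]],
    [0.45,[-96,262.5,5],[0,0,0]],
    [0.45,[-96,262.5,5],[0,0,0]],
    [0.45,[-96,262.5,5],[0,0,0]],
    [0.45,[-96,262.5,5],[0,0,0]],
    [0.45,[-96,262.5,5],[0,0,0]]
  ]
}}

```text
time_s: 18.6
tcp_pos: [0.4252, 0.2523, 0.0975]
eef_rot: [-180.0, -0.0, -145.1]
contact_force: [0.2, -0.4, 0.8]
gripper_width: 0.0395
gripper_force: 0.0
```

```bash
python3 - <<'E'
from h import *
s=r.get_state(); print(s["tcp_pos"],s["eef_rot"],s["gripper_width"])
g=grab("wrist"); W=cloud(g); save("w5",g["p"])
for c in [(.427,.254),(.416,.195),(.361,.262)]:
    m=(W[...,2]>.055)&(W[...,2]<.07)&(np.hypot(W[...,0]-c[0],W[...,1]-c[1])<.02)
    w=W[m]; 
    if len(w)>5: print(len(w),cv2.minAreaRect((w[:,:2]*1000).astype(np.float32)),w[:,2].max())
go(.427,.254,.002,-145)
E
```

```text
[0.42523096 0.25225733 0.09746829] [-1.79990378e+02 -3.87756682e-02 -1.45083590e+02] 0.03952677081607154
843 ((425.98883056640625, 255.37771606445312), (19.535425186157227, 19.56533432006836), 61.74262619018555) 0.0637966784195545
931 ((415.5729064941406, 197.42759704589844), (19.284212112426758, 19.682605743408203), 76.97156524658203) 0.06434168764278111
968 ((360.9543762207031, 262.86749267578125), (19.655956268310547, 19.59407615661621), 68.26742553710938) 0.0638676632766225
shift [-2.3  0.4 95.6] rz -0.0016 rows 2.0
```

View pics/w5.png

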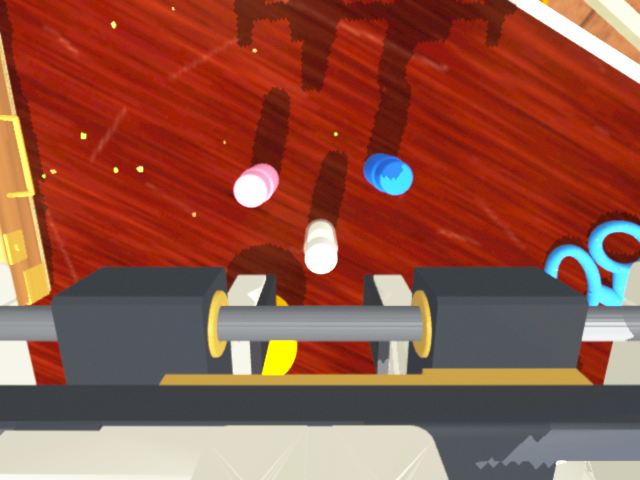

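{"op": "carry_out", "data": {
  "deltas": [
    [0.45,[-2.2,1.4,30],[0,0,0]],
    [0.45,[-2.2,1.4,60],[0,0,0]],
    [0.45,[-2.2,1.4,82],[0,0,0]],
    [0.45,[-2.2,1.4,91],[0,0,0]],
    [0.45,[-2.2,1.4,95.5],[0,0,0]],
    [0.45,[-2.2,1.4,95.5],[0,0,0]],
    [0,[-2.2,1.4,95.5],[0,0,0]],
    [0,[-2.2,1.4,95.5],[0,0,0]],
    [0,[-2.2,1.4,95.5],[0,0,0]],
    [0,[-2.2,1.4,95.5],[0,0,0]],
    [0,[-2.2,1.4,95.5],[0,0,0]]
  ],
  "squeeze": 10
}}

```text
time_s: 19.75
tcp_pos: [0.4266, 0.2563, 0.0029]
eef_rot: [180.0, 0.1, -145.0]
contact_force: [0.5, -0.8, 4.4]
gripper_width: 0.022
gripper_force: 10.0
```

{"op": "carry_out", "data": {
  "deltas": [
    [0,[0,0,-10],[0,0,0]],
    [0,[0,0,-40],[0,0,0]],
    [0,[0,0,-80],[0,0,0]],
    [0,[0,0,-105],[0,0,0]],
    [0,[0,0,-105],[0,0,0]],
    [0,[0,0,-105],[0,0,0]],
    [0,[0,0,-105],[0,0,0]]
  ]
}}

```text
time_s: 20.45
tcp_pos: [0.4255, 0.2552, 0.1066]
eef_rot: [-180.0, -0.1, -145.0]
contact_force: [-0.2, -0.5, -1.2]
gripper_width: 0.0223
gripper_force: 9.9
```

```bash
python3 - <<'E'
from h import *
s=r.get_state(); print(s["tcp_pos"],s["eef_rot"],s["gripper_width"])
go(.587,.0472,.10,-145)
E
```

```text
[0.42554558 0.25520669 0.10663764] [-1.79993868e+02 -8.11340741e-02 -1.45020433e+02] 0.022279419688598878
shift [ -13.  -263.     6.6] rz -0.0004 rows 6.0
```

{"op": "carry_out", "data": {
  "deltas": [
    [0,[-1,-18,0],[0,0,0]],
    [0,[-3,-50,0],[0,0,0]],
    [0,[-4,-85,2],[0,0,0]],
    [0,[-6,-125,4],[0,0,0]],
    [0,[-8,-165,6],[0,0,0]],
    [0,[-10,-205,6],[0,0,0]],
    [0,[-12,-235,6],[0,0,0]],
    [0,[-13,-255,6],[0,0,0]],
    [0,[-13,-263,6],[0,0,0]],
    [0,[-13,-263,6],[0,0,0]],
    [0,[-13,-263,6],[0,0,0]],
    [0,[-13,-263,6],[0,0,0]]
  ]
}}

```text
time_s: 21.65
tcp_pos: [0.587, 0.0486, 0.1011]
eef_rot: [180.0, -0.0, -144.9]
contact_force: [-0.2, 0.5, 0.3]
gripper_width: 0.0224
gripper_force: 9.9
```

```bash
python3 - <<'E'
from h import *
s=r.get_state(); print(s["tcp_pos"],s["eef_rot"],s["gripper_width"])
g=grab("scene"); save("s3",cv2.resize(g["p"][110:260,270:470],(800,600),interpolation=cv2.INTER_CUBIC))
go(.587,.0472,.015,-145)
E
```

```text
[0.58701647 0.04858607 0.10110926] [ 1.79987802e+02 -2.26788746e-02 -1.44944218e+02] 0.022417616362527204
shift [ 0.9 -1.1 86.3] rz 0.0011 rows 2.0
```

View pics/s3.png

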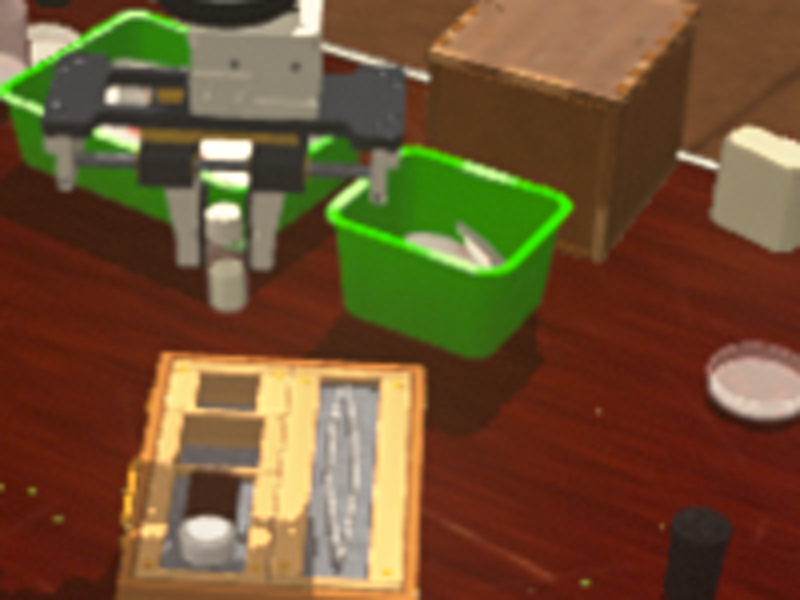

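{"op": "carry_out", "data": {
  "deltas": [
    [0,[0.9,-1.1,25],[0,0,0]],
    [0,[0.9,-1.1,45],[0,0,0]],
    [0,[0.9,-1.1,60],[0,0,0]],
    [0,[0.9,-1.1,70],[0,0,0]],
    [0,[0.9,-1.1,76],[0,0,0]],
    [0,[0.9,-1.1,80],[0,0,0]],
    [0,[0.9,-1.1,82.5],[0,0,0]],
    [0,[0.9,-1.1,84],[0,0,0]],
    [0,[0.9,-1.1,84],[0,0,0]],
    [0,[0.9,-1.1,84],[0,0,0]]
  ]
}}

```text
time_s: 22.7
tcp_pos: [0.5878, 0.0464, 0.0177]
eef_rot: [-180.0, 0.0, -145.0]
contact_force: [-0.1, -0.6, -0.1]
gripper_width: 0.0224
gripper_force: 9.9
```

{"op": "carry_out", "data": {
  "deltas": [
    [0,[0,0,1],[0,0,0]],
    [0,[0,0,1.8],[0,0,0]],
    [0,[0,0,1.8],[0,0,0]],
    [0.35,[0,0,1.8],[0,0,0]],
    [0.35,[0,0,1.8],[0,0,0]],
    [0.35,[0,0,1.8],[0,0,0]],
    [0.35,[0,0,1.8],[0,0,0]],
    [0.35,[0,0,-15],[0,0,0]],
    [0.35,[0,0,-50],[0,0,0]],
    [0.5,[0,0,-90],[0,0,0]],
    [0.5,[0,0,-90],[0,0,0]],
    [0.5,[0,0,-90],[0,0,0]]
  ]
}}

```text
time_s: 23.9
tcp_pos: [0.5882, 0.0467, 0.1085]
eef_rot: [-180.0, 0.2, -145.0]
contact_force: [-0.6, -1.0, -0.9]
gripper_width: 0.0431
gripper_force: 0.0
```

```bash
python3 - <<'E'
from h import *
s=r.get_state(); print(s["tcp_pos"],s["eef_rot"],s["gripper_width"])
go(.646,-.238,.10,-145)
E
```

```text
[0.5881883 0.0467344 0.1085229] [-1.79973741e+02  1.60035612e-01 -1.45009133e+02] 0.04309135215081732
shift [ 115.9 -266.4    8.5] rz -0.0002 rows 6.0
```

{"op": "carry_out", "data": {
  "deltas": [
    [0.65,[116,-266,8],[0,0,0]],
    [0.65,[116,-266,8],[0,0,0]],
    [0.65,[116,-266,8],[0,0,0]],
    [0.65,[116,-266,8],[0,0,0]],
    [0.65,[116,-266,8],[0,0,0]],
    [0.65,[116,-266,8],[0,0,0]],
    [0.65,[116,-266,8],[0,0,0]],
    [0.65,[116,-266,8],[0,0,0]],
    [0.65,[116,-266,8],[0,0,0]],
    [0.65,[116,-266,8],[0,0,0]]
  ]
}}

```text
time_s: 24.9
tcp_pos: [0.6449, -0.2368, 0.099]
eef_rot: [180.0, -0.0, -144.9]
contact_force: [-0.4, -0.1, 0.1]
gripper_width: 0.0569
gripper_force: 0.0
```

```bash
python3 - <<'E'
from h import *
s=r.get_state(); print(s["tcp_pos"],s["eef_rot"],s["gripper_width"])
g=grab("wrist"); W=cloud(g); save("w6",g["p"])
m=(W[...,2]>.044)&(W[...,2]<.06)&(np.hypot(W[...,0]-.646,W[...,1]+.238)<.03)
w=W[m]; print(len(w),cv2.minAreaRect((w[:,:2]*1000).astype(np.float32)),w[:,2].max())
go(.646,-.238,.0,-145)
# vial in cell from top camera
W=cloud(grab("top")); m=(W[...,2]>.066)&(W[...,2]<.085)&(np.hypot(W[...,0]-.587,W[...,1]-.047)<.025); w=W[m]; print("vial",len(w),np.median(w,0))
E
```

```text
[ 0.64492011 -0.23683209  0.09904793] [ 1.79977660e+02 -1.55854920e-02 -1.44925868e+02] 0.05688580167987064
2006 ((644.791259765625, -239.74972534179688), (32.976985931396484, 32.873538970947266), 34.83420944213867) 0.05190725568588794
shift [-0.  -1.5 99.3] rz 0.0015 rows 2.0
vial 46 [0.5868465  0.04537207 0.0762307 ]
```

View pics/w6.png

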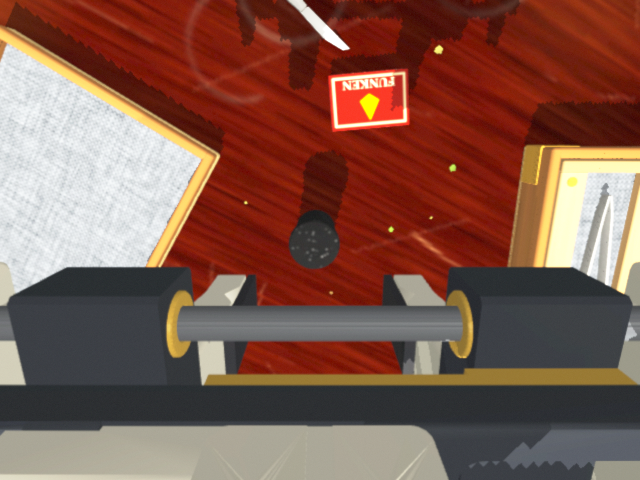

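{"op": "carry_out", "data": {
  "deltas": [
    [0.65,[1.4,-2,30],[0,0,0]],
    [0.65,[1.4,-2,65],[0,0,0]],
    [0.65,[1.4,-2,85],[0,0,0]],
    [0.65,[1.4,-2,94],[0,0,0]],
    [0.65,[1.4,-2,98],[0,0,0]],
    [0.65,[1.4,-2,98],[0,0,0]],
    [0,[1.4,-2,98],[0,0,0]],
    [0,[1.4,-2,98],[0,0,0]],
    [0,[1.4,-2,98],[0,0,0]],
    [0,[1.4,-2,98],[0,0,0]],
    [0,[1.4,-2,98],[0,0,0]],
    [0,[1.4,-2,98],[0,0,0]]
  ]
}}

```text
time_s: 26.2
tcp_pos: [0.6455, -0.2407, 0.0019]
eef_rot: [-180.0, 0.0, -145.0]
contact_force: [-0.1, -0.8, 3.1]
gripper_width: 0.0318
gripper_force: 10.0
```

{"op": "carry_out", "data": {
  "deltas": [
    [0,[0,0,-10],[0,0,0]],
    [0,[0,0,-40],[0,0,0]],
    [0,[0,0,-80],[0,0,0]],
    [0,[0,0,-110],[0,0,0]],
    [0,[0,0,-110],[0,0,0]],
    [0,[0,0,-110],[0,0,0]],
    [0,[0,0,-110],[0,0,0]]
  ]
}}

```text
time_s: 26.9
tcp_pos: [0.6443, -0.2402, 0.1105]
eef_rot: [179.9, -0.0, -145.0]
contact_force: [0.2, 0.7, -1.4]
gripper_width: 0.0315
gripper_force: 10.0
```

```bash
python3 - <<'E'
from h import *
s=r.get_state(); print(s["tcp_pos"],s["eef_rot"],s["gripper_width"])
go(.548,.020,.105,-145)
E
```

```text
[ 0.64428772 -0.24021819  0.11053439] [ 1.79928153e+02 -4.73167186e-02 -1.45018145e+02] 0.031468585037224064
shift [-70.3 268.4   5.5] rz -0.0003 rows 6.0
```

{"op": "carry_out", "data": {
  "deltas": [
    [0,[-5,18,0],[0,0,0]],
    [0,[-13,50,0],[0,0,0]],
    [0,[-23,88,2],[0,0,0]],
    [0,[-33,127,4],[0,0,0]],
    [0,[-44,167,5],[0,0,0]],
    [0,[-54,207,5],[0,0,0]],
    [0,[-62,238,5],[0,0,0]],
    [0,[-67,258,5],[0,0,0]],
    [0,[-70,268,5],[0,0,0]],
    [0,[-70,268,5],[0,0,0]],
    [0,[-70,268,5],[0,0,0]],
    [0,[-70,268,5],[0,0,0]]
  ]
}}

```text
time_s: 28.1
tcp_pos: [0.5487, 0.0185, 0.1059]
eef_rot: [180.0, -0.0, -145.0]
contact_force: [-0.7, 0.3, -0.3]
gripper_width: 0.0315
gripper_force: 10.0
```

```bash
python3 - <<'E'
from h import *
s=r.get_state(); print(s["tcp_pos"],s["eef_rot"],s["gripper_width"])
go(.548,.020,.015,-145)
E
```

```text
[0.54871409 0.01854471 0.10592417] [ 1.79993955e+02 -3.86291486e-02 -1.45047739e+02] 0.031540576916795224
shift [-0.2  1.6 90.9] rz -0.0008 rows 2.0
```

{"op": "carry_out", "data": {
  "deltas": [
    [0,[0,1.3,25],[0,0,0]],
    [0,[0,1.3,45],[0,0,0]],
    [0,[0,1.3,62],[0,0,0]],
    [0,[0,1.3,74],[0,0,0]],
    [0,[0,1.3,81],[0,0,0]],
    [0,[0,1.3,86],[0,0,0]],
    [0,[0,1.3,88],[0,0,0]],
    [0,[0,1.3,89.5],[0,0,0]],
    [0,[0,1.3,89.5],[0,0,0]],
    [0,[0,1.3,89.5],[0,0,0]]
  ]
}}

```text
time_s: 29.1
tcp_pos: [0.5483, 0.0204, 0.0172]
eef_rot: [-180.0, 0.0, -145.0]
contact_force: [-0.3, 0.3, -0.3]
gripper_width: 0.0316
gripper_force: 10.0
```

{"op": "carry_out", "data": {
  "deltas": [
    [0,[0,0,1],[0,0,0]],
    [0,[0,0,2],[0,0,0]],
    [0,[0,0,2],[0,0,0]],
    [0.5,[0,0,2],[0,0,0]],
    [0.5,[0,0,2],[0,0,0]],
    [0.5,[0,0,2],[0,0,0]],
    [0.5,[0,0,2],[0,0,0]],
    [0.5,[0,0,-15],[0,0,0]],
    [0.5,[0,0,-50],[0,0,0]],
    [0.5,[0,0,-90],[0,0,0]],
    [0.5,[0,0,-130],[0,0,0]],
    [0.5,[0,0,-130],[0,0,0]]
  ]
}}

```text
time_s: 30.3
tcp_pos: [0.5515, 0.021, 0.1528]
eef_rot: [-179.8, 0.5, -144.9]
contact_force: [0.5, 1.0, 0.2]
gripper_width: 0.0437
gripper_force: 0.0
```

{"op": "carry_out", "data": {
  "deltas": [
    [0.5,[0,0,-40],[0,0,0]],
    [0.5,[100,0,-40],[0,0,0]],
    [0.5,[100,0,-40],[0,0,0]],
    [0.5,[100,0,-40],[0,0,0]],
    [0.5,[100,0,-40],[0,0,0]],
    [0.5,[100,0,-40],[0,0,0]]
  ]
}}

```text
time_s: 30.9
tcp_pos: [0.4667, -0.0368, 0.1869]
eef_rot: [-180.0, 0.0, -145.0]
contact_force: [-0.7, -0.4, -0.0]
gripper_width: 0.0437
gripper_force: 0.0
```

```bash
python3 - <<'E'
from h import *
np.set_printoptions(suppress=True,precision=1)
a=np.radians(35.); R=np.array([[np.cos(a),np.sin(a)],[-np.sin(a),np.cos(a)]])
s=r.get_state(); print(s["tcp_pos"]*1000,s["contact_force"])
g=grab("scene"); G=load("scene"); save("s4",cv2.resize(G["p"][170:290,280:440],(800,600),interpolation=cv2.INTER_CUBIC))
for n in("scene","top"):
    W=cloud(grab(n) if n=="top" else g); q=(W[...,:2]-[.529,.0065])@R.T*1000
    for nm,c,zl,zh in(("vial",70.5,.066,.085),("can",23,.056,.07),("lens",-49,.041,.055)):
        m=(W[...,2]>zl)&(W[...,2]<zh)&(abs(q[...,0]-c)<36)&(abs(q[...,1])<25); w=q[m]
        if len(w)>5: print(n,nm,len(w),cv2.minAreaRect(w.astype(np.float32)),"z %.1f"%(np.median(W[m][:,2])*1000))
    for nm,c,z in(("tall",(.409,-.258),.08),("match",(.5485,-.261),.008),("tub",(.517,.2566),.03)):
        m=(W[...,2]>z)&(np.hypot(W[...,0]-c[0],W[...,1]-c[1])<.05); w=W[m]
        if len(w)>5: print(n,nm,np.median(w,0)*1000)
E
```

```text
[466.7 -36.8 186.9] [-0.7 -0.4 -0. ]
scene vial 54 ((68.71357727050781, -4.266191482543945), (19.721975326538086, 21.864574432373047), 71.22001647949219) z 72.8
scene can 120 ((29.951297760009766, 1.2235088348388672), (50.281333923339844, 31.069337844848633), 19.2174072265625) z 60.5
scene lens 248 ((-50.353729248046875, -1.9091711044311523), (67.64552307128906, 29.211414337158203), 0.23972748219966888) z 44.5
scene tall [ 406.5 -262.8   93.9]
scene match [ 546.3 -265.2   14.2]
scene tub [514.3 250.5  39.4]
top vial 50 ((58.35531997680664, 0.24898338317871094), (19.459592819213867, 42.625953674316406), 76.76432037353516) z 73.9
top can 42 ((32.78311538696289, -2.4267616271972656), (31.622100830078125, 12.127301216125488), 76.8261489868164) z 62.3
top tall [ 410.4 -258.4   97.1]
top match [ 548.1 -260.4   16. ]
top tub [517.9 256.1  41.3]
```

View pics/s4.png

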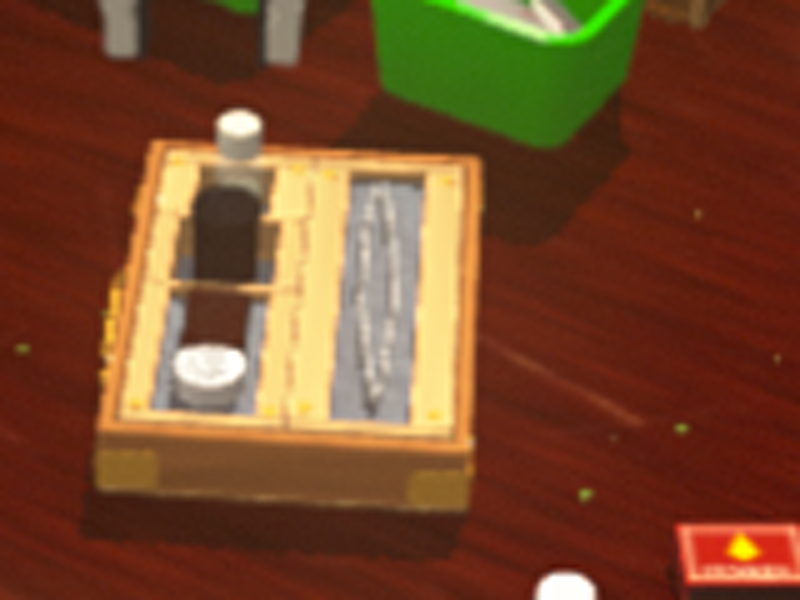

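```bash
python3 -c "
from plant import r
print(r.close_job())"
```

```text
the job is handed in; nothing more can be done
None
```

The kit is handed in at about 31 s of the 106 s allowed. The last views show the vial and canister standing in their cells and the lens and forceps lying in their recesses, with the tall vial, tub and matchbox unmoved. The scalpel I did not re-measure, but the arm never went near it. The hand-in returned no verdict.

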